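Stow the bait can on the tackle carousel

TASK

First turn the round tackle tray by its grip post, counter-clockwise, until its tab is up against the stop block, which brings its empty place round to the robot's side. Then lift the bait can off its stand and set it down, without dropping it, so that it stands flat inside that empty place, with the tray still at its stop. Do not knock the other things on the table about.

Things in the scene. Friction and masses are not known exactly. Their poses are not given: they have to be found in the camera images.
- carousel (a joint): the round tackle tray's turn about its vertical axis, rad: 0 = its tab is against the stop block; starts negative (0.7 to 1.35 rad short of the stop) and grows counter-clockwise seen from above. It turns stiffly (about 2.5 N at the grip) and stays where it is left
- tray_axis (a point): point on the tray's axis at the height of its top face (34 mm over the table). The plywood tray has diameter 290 mm, 12 mm thick, on a lower fixed foot; a fixed steel stop block (45 mm high) stands at the rim on the side away from the robot, and a steel tab sticks out 30 mm from the tray's rim. A hub 13 mm in radius and 55 mm high stands on the axis
- tray_grip (a point): centre of the part to hold on the tray's upright grip post: a plain round steel post, diameter 18 mm (cap 22 mm), standing 70 mm above the tray's face near its rim, 128 mm from the axis; this point is 46 mm above the tray's face (80 mm over the table). Nothing stands within 60 mm of it
- tray_place (a point): centre of the tray's empty round place, on the tray's face, 34 mm over the table and 82 mm from the axis, z up; 60 degrees clockwise (from above) of the grip post. A black lip 7 mm high and 4 mm wide rings it, inside diameter 112 mm. The tray's other two places hold fixed jars (diameter 70, 80 mm high), 120 degrees either way round
- can: aluminium bait can with closed lid and a rigid arch handle; body diameter 90 mm (lid 94, handle 101 across), lid top at 107 mm, about 0.4 kg; origin at the centre of its underside, z up, handle bar along its y
- can_handle (a point): middle of the can's handle bar: wooden sleeve, diameter 14 mm, 60 mm long along the can's y, 148 mm above the can's underside; 34 mm clear between the sleeve and the lid
- stand: fixed round four-legged steel stand; origin under its centre on the table; its seat is 60 mm up, ringed by a lip 8 mm high, inside diameter 112 mm, in which the can stands at first
- pack_mid: lure pack lying flat between tray and stand, 150 x 36 x 16 mm, origin under its centre, long side along its x
- pack_side: second lure pack lying flat at the left, 150 x 36 x 16 mm, origin under its centre
- reel_a: fishing reel on a foot behind, about 90 x 75 x 92 mm high, origin under its centre
- reel_b: fishing reel on a foot at the right, about 90 x 75 x 92 mm high, origin under its centre
- spool: plastic line spool, diameter 68, 50 mm high, at the right, origin under its centre
- driver: screwdriver 190 mm long lying near the robot, origin under its middle
- oil: small white bottle, diameter 48, 110 mm high, near the robot on the right, origin under its centre

How it is judged:
On the way, in this order (a step that is already met when the one before it is completed fails the run):
1. the tray is turned to its stop (within 0.06 rad) (value of joint carousel above -0.06 rad), for 0.2 s.
2. the can is lifted clear of the stand (its underside 20 mm or more above the seat) (z of can in the frame of stand above 0.08 m), for 0.2 s.
At the end, for the whole second after the job is handed in: The can stands upright (within 0.05 rad), released and at rest, flat on the tray's face inside the lip of the empty place (underside within 3.5 mm of the face, axis within 15 mm of the place's centre), and the tray is at its stop (within 0.06 rad) (value of joint carousel above -0.06 rad and horizontal distance between can and tray_place below 0.015 m and z of can in the frame of tray_place between -0.004 and 0.0035 m and angle between can's own z axis and vertical below 0.05 rad and linear speed of can below 0.03 m/s and contact force between the fingers and can below 0.1 N); the robot touches nothing.
It fails at once if the can is dropped: it moves faster than 0.5 m/s with no finger touching it (linear speed of can above 0.5 m/s and contact force between the fingers and can below 0.01 N).
It fails at once if another thing on the table is displaced by more than 40 mm (distance of any of pack_mid, pack_side, reel_a, reel_b, spool, driver, oil from where it was at the start of the episode above 0.04 m).
It also fails if it takes over 66 s, if anything falls off the work surface, if the arm or the gripper's body presses on something with over 40 N, if the wrist force passes 120 N, or if a joint passes its speed limit or range.

ROBOT

A 7-joint arm with a two-finger parallel gripper is mounted at the origin on the work surface. World frame = base frame: x ahead of the robot, y to its left, z up, the work surface at z = 0. Lengths are in m, angles in rad, forces in N, time in s.
With the tool pointing down it reaches from about 0.35 to 0.9 m from the base axis. Payload 7.2 kg.
Tool frame: the origin (TCP) lies midway between the tips of the shut fingers; the grasp point (between the pads) lies grip_point_offset behind it (grip_point_offset is the distance from the TCP to the grasp point, in m); z points along the fingers, y is the line along which they close (so a half turn about z gives the same grasp; the last joint's range is limited). The gripper opens to 85 mm and grips with 20 to 120 N. Pads are 22 mm wide; open, the fingers measure 114 mm over their backs; the gripper's body (76 mm by 85 mm) begins 54 mm behind the grasp point. The pads swing forward as they close: fully open they stand 13 mm farther back than shut.
Start: joints at [-1.38, 0.411, -0.013, 1.596, 0.006, 1.134, -0.082], TCP at [0.16, 0.604, 0.207] pointing down, gripper open.
Joint ranges: [-2.95, 2.95], [-0.29, 1.99], [-1.47, 1.44], [0.14, 2.54], [-1.03, 4.17], [0.13, 1.85], [-2.86, 2.86]. Speed limits (rad/s): [2.39, 2.39, 3.01, 3.01, 3.14, 3.14, 3.14].

INTERFACE

Orientations are given as a unit quaternion [x, y, z, w].
In Python, from bench import get_obs, grab_frame, camera_params, sign_off, grip_point_offset gives the robot as it stands. The module is installed in compiled form; this text tells all that it offers.
- The arm moves only by the tool carry_out, never from a script. Its argument "rows" is a list of rows, each an object of numbers: "x", "y", "z": the shift along the tool's x, y, z as a fraction of full scale; "rx", "ry", "rz": the turn, a rotation vector about the tool's x, y, z as a fraction of full scale. A call has 1 to 12 rows; each row is the pose to reach, as a shift and turn from the pose commanded when the call began, along the tool's axes at that moment, turning the shorter way round; what a row does not reach only later rows make up. Full scale, the value 1, is 50 cm for a shift and 360 degrees for a turn. A row lasts 1/10 s, in which the tool goes at most 50 mm and 8.59 degrees, less where a joint would pass 70% of its speed; a pose out of reach is approached as far as the arm can. A call with a number of a shift or a turn outside -1 to 1 is refused whole. A call with a gripper value outside its range is refused whole. "hand" is the opening, from 0 (shut) to 1 (fully open), set as the call begins (left out, the last holds). The fingers move at their own pace and stop on an object; "newtons" is the grip in N (left out, the last holds). Time passes only in rows, so rows that repeat a pose let the fingers close. It gives the time, the measured TCP pose, the force, the opening and the grip force at its end, in the units of the state.
- get_obs(): the state, without advancing time (a new reading comes with each control period).
- grab_frame(name): name is "scene" or "top"; returns the picture (384x512x3 uint8, blue, green, red); there is no depth.
- camera_params(name): a dict with "fx", "fy", "cx", "cy" (pixels), "position" and "attitude" of the camera in the world. Camera axes: x right, y up, looking along -z (the intrinsics and any distortion apply to the point x, -y, -z); pixel columns grow to the right and rows downward; lengths in m; the calibration is good to about 2 mm. A picture is of the moment at which its call begins. camera_params takes no time and is no camera call.
- sign_off(): hands the job in; it is judged then, once.
The state is a dict: "clock": time; "joints": joint angles; "joint_velocities": joint speeds; "joint_efforts": joint torques, N m; "eef_pos": TCP position; "tcp_rot": TCP orientation; "contact_force": force on the tool from outside, world axes, zero at the start; "torque": the same for the moment, N m; "grip_width": finger opening in m; "gripper_force": force on a finger pad.
Only numpy, scipy, OpenCV 4.12 (cv2) and the standard library are available. Lean on these libraries where they do the work, as an engineer would, in place of code of your own. Each camera call takes 0.05 s, during which the arm holds its last target. There are 200 camera calls.

## Working session

There is one attempt and no reset: what is moved stays moved. The work goes in short steps, Python scripts to look and compute and a tool call to move; the robot and the scene stay as the last step left them, time stands still between calls to the robot, and variables do not carry over. Pictures are saved under pics/ and viewed, at most 10 in all, crops included, and the job is handed in when it is done.

Besides the shell and the picture viewer there is one more tool, called by a JSON object that holds its "method" and its "body", one argument or row to a line. carry_out: Moves the arm, as the interface text tells. Its arguments: {"type":"object","properties":{"rows":{"type":"array","items":{"type":"object","properties":{"x":{"type":"number","minimum":-1,"maximum":1},"y":{"type":"number","minimum":-1,"maximum":1},"z":{"type":"number","minimum":-1,"maximum":1},"rx":{"type":"number","minimum":-1,"maximum":1},"ry":{"type":"number","minimum":-1,"maximum":1},"rz":{"type":"number","minimum":-1,"maximum":1}}}},"hand":{"type":"number"},"newtons":{"type":"number"}},"required":["rows"]}

```bash
mkdir -p pics
python3 - <<'E'
from bench import *
import cv2
print(get_obs()); print(grip_point_offset)
for n in("scene","top"):
    print(camera_params(n)); cv2.imwrite(f"pics/{n}0.png",cv2.resize(grab_frame(n),(800,600),interpolation=cv2.INTER_CUBIC))
E
```

```text
{'clock': 0.0, 'joints': array([-1.3802411 ,  0.41193369, -0.01269631,  1.59704477,  0.00560111,
        1.134296  , -0.08218293]), 'joint_velocities': array([ 2.66009739e-04,  7.52260661e-05, -4.92891005e-04,  1.20157759e-03,
       -5.18470573e-05, -1.75988802e-03,  2.29890100e-03]), 'joint_efforts': array([ 1.42754166e-04, -6.00622773e+01,  6.81676716e-01, -2.99418390e+01,
        1.36151750e-02,  1.08748733e-02, -1.88495380e-05]), 'eef_pos': array([0.15983885, 0.60366127, 0.20633184]), 'tcp_rot': array([ 1.29003167e-01,  9.91643840e-01, -8.21911492e-04, -4.44317488e-05]), 'contact_force': array([-0.15194794,  0.91936549, -0.49377414]), 'torque': array([ 0.0253639 , -0.03761477, -0.00985094]), 'gripper_force': 0.0, 'grip_width': 0.08531011002615803}
0.0187
{'fx': 433.6441312664025, 'fy': 433.6441312664025, 'cx': 247.60472815467628, 'cy': 183.60921954837758, 'position': array([ 1.38423826, -0.32913033,  1.33178004]), 'attitude': array([0.25773836, 0.18021829, 0.55467477, 0.77034292])}
{'fx': 457.30245313097515, 'fy': 457.30245313097515, 'cx': 256.31131285808266, 'cy': 200.5488696087986, 'position': array([ 0.3612836 , -0.06034575,  1.54620964]), 'attitude': array([-0.03832574,  0.04525885,  0.70693364, -0.70478905])}
```

View pics/scene0.png

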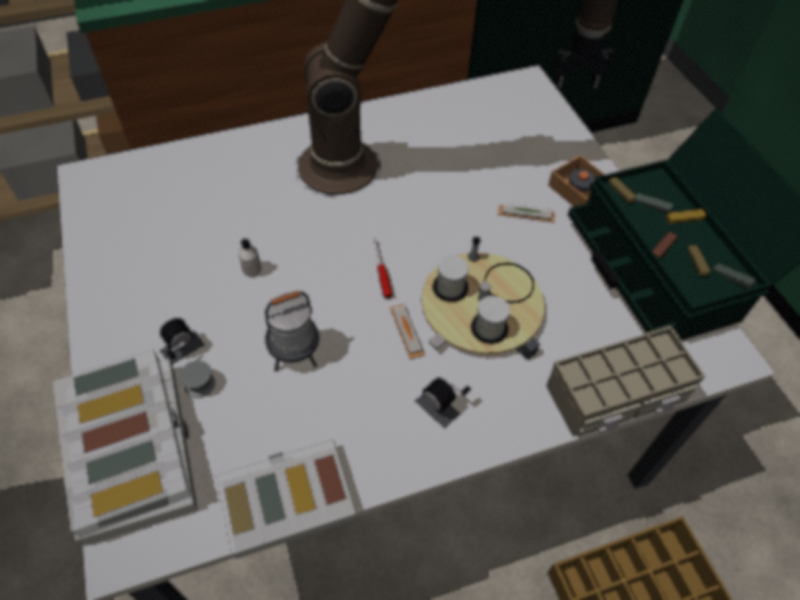

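View pics/top0.png

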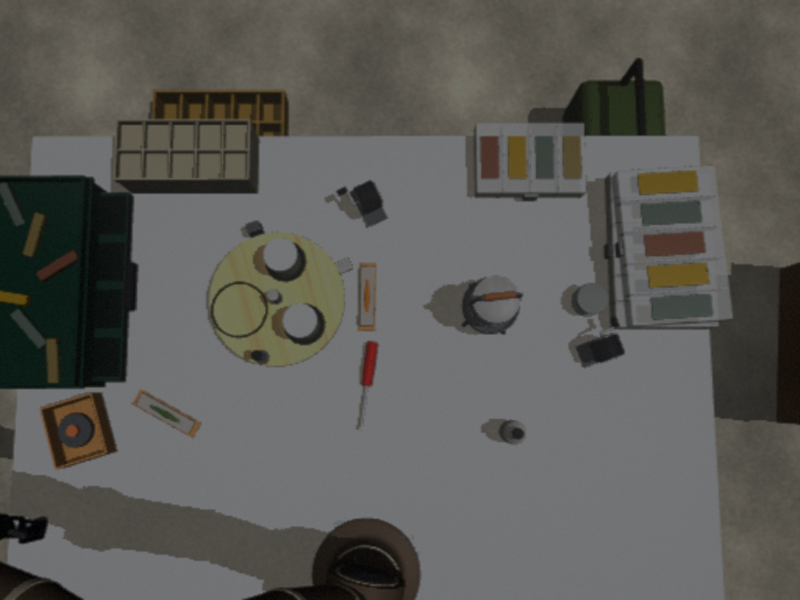

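The tray is at about (275,299) in the top view, its post at (258,357), tab at (345,267) and stop at (255,228). The can is at about (493,300), with its handle bar nearly level in the picture.

```bash
cat > h.py <<'E'
from bench import *
import numpy as np, cv2
from scipy.spatial.transform import Rotation as R
def ray(n,u,v,z):
    c=camera_params(n); d=R.from_quat(c['attitude']).apply([(u-c['cx'])/c['fx'],-(v-c['cy'])/c['fy'],-1])
    p=c['position']; return p+d*(z-p[2])/d[2]
def proj(n,p):
    c=camera_params(n); q=R.from_quat(c['attitude']).inv().apply(np.array(p)-c['position'])
    return np.array([c['cx']+c['fx']*q[0]/-q[2],c['cy']+c['fy']*q[1]/q[2]])
def crop(im,x,y,w,h,s): return cv2.resize(im[y:y+h,x:x+w],None,fx=s,fy=s,interpolation=cv2.INTER_CUBIC)
E
python3 - <<'E'
from h import *
f=lambda im:np.clip(im.astype(float)*1.6,0,255).astype('uint8')
t=f(grab_frame('top'));s=f(grab_frame('scene'))
a=np.hstack([crop(t,125,138,112,106,4.0),crop(t,290,165,60,106,4)])
cv2.imwrite('pics/t1.png',a)
b=np.hstack([crop(s,262,145,96,90,5),crop(s,160,180,60,90,5)])
cv2.imwrite('pics/s1.png',b)
for n,im in(('top',t),('scene',s)):
    hsv=cv2.cvtColor(im,cv2.COLOR_BGR2HSV); m=cv2.inRange(hsv,(18,60,100),(35,255,255))
    cs=cv2.findContours(cv2.morphologyEx(m,cv2.MORPH_OPEN,np.ones((3,3))),0,1)[0];c=max(cs,key=cv2.contourArea)
    h=cv2.convexHull(c); w=np.array([ray(n,u,v,.034)[:2] for (u,v) in h[:,0]],np.float32)
    print(n,cv2.boundingRect(c),cv2.minEnclosingCircle(w),cv2.fitEllipse(w))
E
```

```text
top (135, 149, 85, 85) ((0.5740377902984619, 0.18992076814174652), 0.14384418725967407) ((0.5749402046203613, 0.18889741599559784), (0.28236421942710876, 0.28679051995277405), 123.91230010986328)
scene (271, 164, 77, 63) ((0.5828322172164917, 0.18860961496829987), 0.1438104808330536) ((0.5846258997917175, 0.1896931529045105), (0.2806200683116913, 0.2854761481285095), 163.86550903320312)
```

View pics/t1.png

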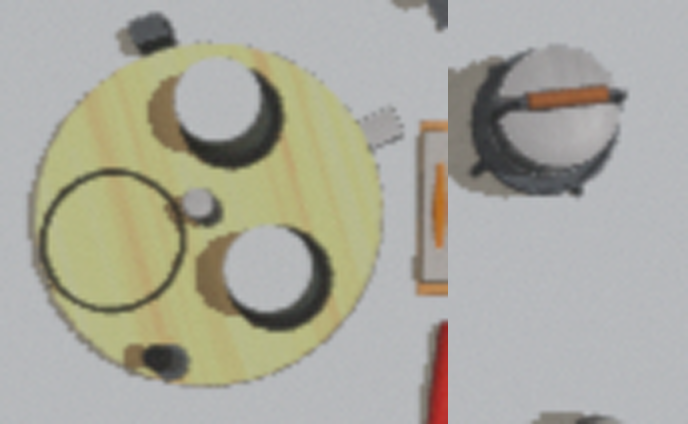

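View pics/s1.png

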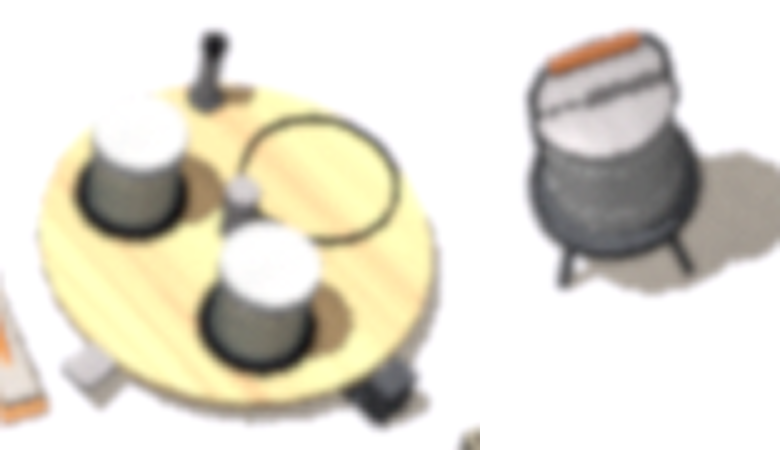

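Top crop: the place ring centre is at (113,241), post cap (153,357), tab (384,128), stop (152,33) and handle bar ends (527,101)-(608,94). Scene crop: ring (320,180), post cap (214,42), bar (548,65)-(640,40).

Run:
```python
from h import *
T=lambda x,y,z:ray('top',125+(x+.5)/4-.5,138+(y+.5)/4-.5,z)
T2=lambda x,y,z:ray('top',290+(x-448+.5)/4-.5,165+(y+.5)/4-.5,z)
S=lambda x,y,z:ray('scene',262+(x+.5)/5-.5,145+(y+.5)/5-.5,z)
S2=lambda x,y,z:ray('scene',160+(x-480+.5)/5-.5,180+(y+.5)/5-.5,z)
A=np.array([.577,.189])
def show(n,p):
    d=p[:2]-A; print(n,p.round(4),'r',np.hypot(*d).round(4),'deg',np.degrees(np.arctan2(d[1],d[0])).round(1))
show('placeT',T(113,241,.041));show('placeS',S(320,180,.041))
show('capT',T(153,357,.104));show('capS',S(214,42,.104)); show('hubT',T(198,203,.089)); show('hubS',S(242,188,.089))
show('tab',T(384,128,.03)); show('stop',T(152,33,.045))
show('jarT1',T(217,99,.114));show('jarT2',T(268,268,.114));show('jarS1',S(139,131,.114));show('jarS2',S(270,265,.114))
for f,e in((T2,[(527,101),(608,94)]),(S2,[(548,65),(640,40)])):
    a,b=[f(*q,.211) for q in e]; print('bar',a,b,(a+b)/2,np.linalg.norm(a-b),np.degrees(np.arctan2(*(b-a)[:2])))
print('lid',T2(558,110,.167))
for n,q in (('pack',(436,210)),): print(n,T(*q,.016))
```

```text
placeT [0.5499 0.2669 0.041 ] r 0.0825 deg 109.2
placeS [0.5556 0.2694 0.041 ] r 0.0832 deg 104.9
capT [0.4499 0.2197 0.104 ] r 0.1307 deg 166.4
capS [0.4533 0.2193 0.104 ] r 0.1274 deg 166.2
hubT [0.5745 0.189  0.089 ] r 0.0025 deg 179.6
hubS [0.5754 0.1908 0.089 ] r 0.0024 deg 131.2
tab [0.6465 0.0441 0.03  ] r 0.1607 deg -64.4
stop [0.7247 0.2375 0.045 ] r 0.1555 deg 18.2
jarT1 [0.6543 0.1711 0.114 ] r 0.0794 deg -13.0
jarT2 [0.519  0.1289 0.114 ] r 0.0835 deg -133.9
jarS1 [0.5215 0.1307 0.114 ] r 0.0805 deg -133.6
jarS2 [0.6583 0.1722 0.114 ] r 0.0831 deg -11.7
bar [ 0.55127615 -0.23051002  0.211     ] [ 0.5563633  -0.29050038  0.211     ] [ 0.55381973 -0.2605052   0.211     ] 0.06020566947043525 175.15294700291267
bar [ 0.55648049 -0.28877649  0.211     ] [ 0.55570522 -0.22867817  0.211     ] [ 0.55609286 -0.25872733  0.211     ] 0.060103316624717525 -0.7390770719506421
lid [ 0.55055913 -0.25964675  0.167     ]
pack [0.57874393 0.00079097 0.016     ]
```

```bash
cat >> h.py <<'E'
def row(p,yaw,base=None):
    """fractions for TCP at p, tool y at world yaw (deg), pointing straight down"""
    o=get_obs(); r0=R.from_quat(o['tcp_rot']); y=np.radians(yaw)
    r1=R.from_matrix(np.array([[-np.sin(y),np.cos(y),0],[np.cos(y),np.sin(y),0],[0,0,-1]]).T.T)
    # columns: tool x, tool y, tool z
    ty=np.array([np.cos(y),np.sin(y),0]); tz=np.array([0,0,-1.]); tx=np.cross(ty,tz)
    r1=R.from_matrix(np.column_stack([tx,ty,tz]))
    s=r0.inv().apply(np.array(p)-o['eef_pos'])/.5; t=(r0.inv()*r1).as_rotvec()/(2*np.pi)
    return dict(zip(('x','y','z','rx','ry','rz'),np.r_[s,t].round(4).tolist()))
def yaw():
    m=R.from_quat(get_obs()['tcp_rot']).as_matrix(); return np.degrees(np.arctan2(m[1,1],m[0,1]))
E
sed -i '/T\.T)/d' h.py
python3 -c "
from h import *
print(yaw());print(row((.452,.2195,.19),76.3));print(row((.452,.2195,.061),76.3))"
```

```text
75.17127458708553
{'x': -0.7615, 'y': -0.5936, 'z': 0.034, 'rx': -0.0002, 'ry': 0.0, 'rz': -0.0031}
{'x': -0.7615, 'y': -0.5933, 'z': 0.292, 'rx': -0.0002, 'ry': 0.0, 'rz': -0.0031}
```

{"method": "carry_out", "body": {
  "hand": 0.6,
  "newtons": 25,
  "rows": [
    {"x": -0.7615,"y": -0.5936,"z": 0.034,"rz": -0.003},
    {"x": -0.7615,"y": -0.5936,"z": 0.034,"rz": -0.003},
    {"x": -0.7615,"y": -0.5936,"z": 0.034,"rz": -0.003},
    {"x": -0.7615,"y": -0.5936,"z": 0.034,"rz": -0.003},
    {"x": -0.7615,"y": -0.5936,"z": 0.034,"rz": -0.003},
    {"x": -0.7615,"y": -0.5936,"z": 0.034,"rz": -0.003},
    {"x": -0.7615,"y": -0.5936,"z": 0.034,"rz": -0.003},
    {"x": -0.7615,"y": -0.5936,"z": 0.034,"rz": -0.003},
    {"x": -0.7615,"y": -0.5936,"z": 0.034,"rz": -0.003},
    {"x": -0.7615,"y": -0.5936,"z": 0.034,"rz": -0.003},
    {"x": -0.7615,"y": -0.5936,"z": 0.034,"rz": -0.003},
    {"x": -0.7615,"y": -0.5936,"z": 0.034,"rz": -0.003}
  ]
}}

```text
validation failed for argument at $.ro...
```

```bash
python3 -c "
from h import *
print(yaw());print(row((.452,.2195,.061),76.3))
im=np.hstack([crop(grab_frame('top'),125,165,75,90,5),crop(grab_frame('scene'),275,110,80,90,5)])
cv2.imwrite('pics/a2.png',np.clip(im*1.5,0,255))"
```

```text
75.17127458708553
{'x': -0.7615, 'y': -0.5933, 'z': 0.292, 'rx': -0.0002, 'ry': 0.0, 'rz': -0.0031}[ WARN:0@0.670] global loadsave.cpp:1063 imwrite_ Unsupported depth image for selected encoder is fallbacked to CV_8U.
```

View pics/a2.png

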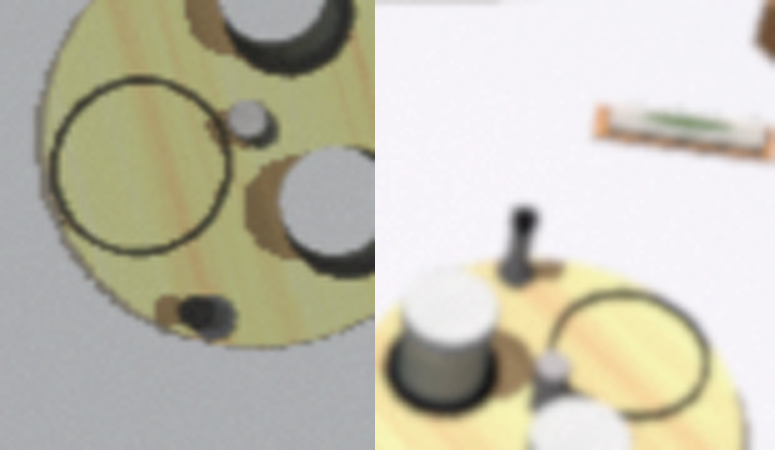

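The move was refused in full, so the picture shows nothing moved. The cap is at (203,312) in the top half and (524,218) in the scene half.

```bash
python3 -c "
from h import *
print(ray('top',125+203.5/5-.5,165+312.5/5-.5,.104),ray('scene',275+149.5/5-.5,110+218.5/5-.5,.104), ray('top',125+140.5/5-.5,165+164.5/5-.5,.041), get_obs()['clock'])"
```

```text
[0.44948977 0.21234451 0.104     ] [0.45419647 0.21894592 0.104     ] [0.55147471 0.26783423 0.041     ] 0.3
```

{"method": "carry_out", "body": {
  "hand": 0.6,
  "newtons": 25,
  "rows": [
    {"x": -0.38,"y": -0.29,"z": 0.03,"rx": 0,"ry": 0,"rz": -0.003},
    {"x": -0.38,"y": -0.29,"z": 0.03,"rx": 0,"ry": 0,"rz": -0.003},
    {"x": -0.38,"y": -0.29,"z": 0.03,"rx": 0,"ry": 0,"rz": -0.003},
    {"x": -0.38,"y": -0.29,"z": 0.03,"rx": 0,"ry": 0,"rz": -0.003}
  ]
}}

```text
clock: 0.7
eef_pos: [0.2833, 0.4449, 0.1946]
tcp_rot: [0.12, 0.993, 0.0, 0.0]
contact_force: [1.1, 0.4, -0.5]
grip_width: 0.0513
gripper_force: 0.0
```

```bash
python3 -c "
from h import *
print(row((.451,.217,.19),77));print(row((.451,.217,.061),77))"
```

```text
{'x': -0.434, 'y': -0.3631, 'z': 0.0092, 'rx': 0.0, 'ry': 0.0, 'rz': -0.002}
{'x': -0.434, 'y': -0.3632, 'z': 0.2672, 'rx': 0.0, 'ry': 0.0, 'rz': -0.002}
```

{"method": "carry_out", "body": {
  "rows": [
    {"x": -0.434,"y": -0.363,"z": 0.009,"rx": 0,"ry": 0,"rz": -0.002},
    {"x": -0.434,"y": -0.363,"z": 0.009,"rx": 0,"ry": 0,"rz": -0.002},
    {"x": -0.434,"y": -0.363,"z": 0.009,"rx": 0,"ry": 0,"rz": -0.002},
    {"x": -0.434,"y": -0.363,"z": 0.009,"rx": 0,"ry": 0,"rz": -0.002},
    {"x": -0.434,"y": -0.363,"z": 0.009,"rx": 0,"ry": 0,"rz": -0.002},
    {"x": -0.434,"y": -0.363,"z": 0.009,"rx": 0,"ry": 0,"rz": -0.002},
    {"x": -0.434,"y": -0.363,"z": 0.009,"rx": 0,"ry": 0,"rz": -0.002}
  ]
}}

```text
clock: 1.4
eef_pos: [0.4529, 0.2137, 0.1904]
tcp_rot: [0.117, 0.993, -0.001, 0.001]
contact_force: [0.3, 0.9, 0.2]
grip_width: 0.0513
gripper_force: 0.0
```

```bash
python3 -c "
from h import *
print(get_obs()['eef_pos'],row((.451,.217,.061),77))
im=np.hstack([crop(grab_frame('top'),125,165,75,90,5),crop(grab_frame('scene'),265,90,80,90,5)])
cv2.imwrite('pics/a3.png',np.clip(im*1.5,0,255).astype('uint8'))"
```

```text
[0.45287938 0.21372843 0.19041418] {'x': 0.0057, 'y': 0.0057, 'z': 0.2588, 'rx': -0.0002, 'ry': 0.0003, 'rz': -0.0013}
```

View pics/a3.png

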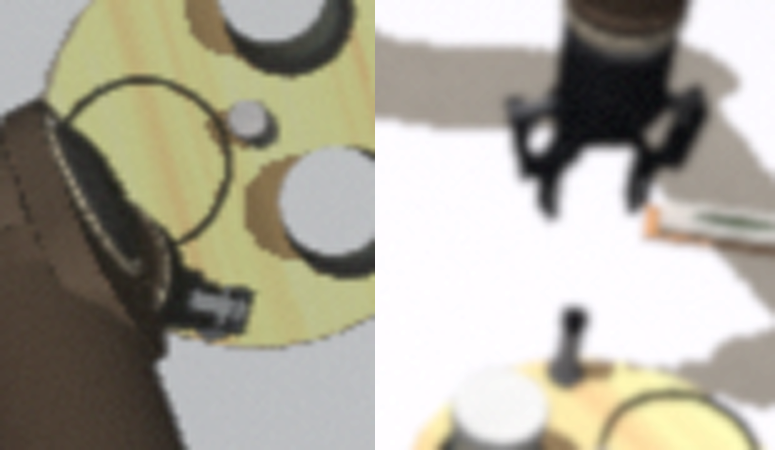

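The gripper hovers over the post in both views, with fingertips at (548,215) and (637,210) in the scene half and the cap at (574,318). Now descending.

{"method": "carry_out", "body": {
  "rows": [
    {"x": 0,"y": 0,"z": 0.06,"rx": 0,"ry": 0,"rz": 0},
    {"x": 0,"y": 0,"z": 0.12,"rx": 0,"ry": 0,"rz": 0},
    {"x": 0,"y": 0,"z": 0.17,"rx": 0,"ry": 0,"rz": 0},
    {"x": 0,"y": 0,"z": 0.22,"rx": 0,"ry": 0,"rz": 0},
    {"x": 0,"y": 0,"z": 0.258,"rx": 0,"ry": 0,"rz": 0},
    {"x": 0,"y": 0,"z": 0.258,"rx": 0,"ry": 0,"rz": 0},
    {"x": 0,"y": 0,"z": 0.258,"rx": 0,"ry": 0,"rz": 0}
  ]
}}

```text
clock: 2.2
eef_pos: [0.4494, 0.2198, 0.0614]
tcp_rot: [0.113, 0.994, -0.0, -0.0]
contact_force: [0.5, -0.8, 0.2]
grip_width: 0.0514
gripper_force: 0.0
```

{"method": "carry_out", "body": {
  "hand": 0,
  "newtons": 25,
  "rows": [
    {"x": 0,"y": 0,"z": 0,"rx": 0,"ry": 0,"rz": 0},
    {"x": 0,"y": 0,"z": 0,"rx": 0,"ry": 0,"rz": 0},
    {"x": 0,"y": 0,"z": 0,"rx": 0,"ry": 0,"rz": 0},
    {"x": 0,"y": 0,"z": 0,"rx": 0,"ry": 0,"rz": 0},
    {"x": 0,"y": 0,"z": 0,"rx": 0,"ry": 0,"rz": 0},
    {"x": 0,"y": 0,"z": 0,"rx": 0,"ry": 0,"rz": 0}
  ]
}}

```text
clock: 2.8
eef_pos: [0.4506, 0.2193, 0.0623]
tcp_rot: [0.113, 0.994, 0.001, 0.001]
contact_force: [-1.8, -0.1, 7.4]
grip_width: 0.0206
gripper_force: 24.3
```

```bash
cat > arc.py <<'E'
import sys; from h import *
A=np.array([.5755,.1895]); o=get_obs(); d=o['eef_pos'][:2]-A; a0=np.arctan2(d[1],d[0]); r=np.hypot(*d); y0=yaw()
print('r',r,'ang',np.degrees(a0),'yaw',y0,o['contact_force'])
for t in map(float,sys.argv[1:]):
    a=a0+np.radians(t); rr=.128
    print(t,row((*(A+rr*np.array([np.cos(a),np.sin(a)])),.0615),np.degrees(a)-90))
E
python3 arc.py 5 10 15 20 25 30 35 40 45
```

```text
r 0.12842999015104326 ang 166.58126263279732 yaw 76.97787853422577 [-1.78822132 -0.10013829  7.44034403]
5.0 {'x': -0.0017, 'y': -0.0223, 'z': 0.0016, 'rx': 0.0003, 'ry': 0.0002, 'rz': -0.0128}
10.0 {'x': -0.0044, 'y': -0.0445, 'z': 0.0016, 'rx': 0.0003, 'ry': 0.0002, 'rz': -0.0267}
15.0 {'x': -0.0091, 'y': -0.0663, 'z': 0.0016, 'rx': 0.0003, 'ry': 0.0002, 'rz': -0.0406}
20.0 {'x': -0.0157, 'y': -0.0877, 'z': 0.0015, 'rx': 0.0002, 'ry': 0.0002, 'rz': -0.0545}
25.0 {'x': -0.0241, 'y': -0.1084, 'z': 0.0015, 'rx': 0.0002, 'ry': 0.0002, 'rz': -0.0683}
30.0 {'x': -0.0343, 'y': -0.1282, 'z': 0.0015, 'rx': 0.0002, 'ry': 0.0002, 'rz': -0.0822}
35.0 {'x': -0.0461, 'y': -0.1472, 'z': 0.0015, 'rx': 0.0002, 'ry': 0.0003, 'rz': -0.0961}
40.0 {'x': -0.0596, 'y': -0.165, 'z': 0.0014, 'rx': 0.0002, 'ry': 0.0003, 'rz': -0.11}
45.0 {'x': -0.0746, 'y': -0.1815, 'z': 0.0014, 'rx': 0.0002, 'ry': 0.0003, 'rz': -0.1239}
```

{"method": "carry_out", "body": {
  "rows": [
    {"x": -0.0017,"y": -0.0223,"z": 0,"rx": 0,"ry": 0,"rz": -0.013},
    {"x": -0.0044,"y": -0.0445,"z": 0,"rx": 0,"ry": 0,"rz": -0.0267},
    {"x": -0.0091,"y": -0.0663,"z": 0,"rx": 0,"ry": 0,"rz": -0.0406},
    {"x": -0.0157,"y": -0.0877,"z": 0,"rx": 0,"ry": 0,"rz": -0.0545},
    {"x": -0.0241,"y": -0.1084,"z": 0,"rx": 0,"ry": 0,"rz": -0.0683},
    {"x": -0.0343,"y": -0.1282,"z": 0,"rx": 0,"ry": 0,"rz": -0.0822},
    {"x": -0.0461,"y": -0.1472,"z": 0,"rx": 0,"ry": 0,"rz": -0.0961},
    {"x": -0.0596,"y": -0.165,"z": 0,"rx": 0,"ry": 0,"rz": -0.11},
    {"x": -0.0746,"y": -0.1815,"z": 0,"rx": 0,"ry": 0,"rz": -0.1239},
    {"x": -0.0746,"y": -0.1815,"z": 0,"rx": 0,"ry": 0,"rz": -0.1239},
    {"x": -0.0746,"y": -0.1815,"z": 0,"rx": 0,"ry": 0,"rz": -0.1239}
  ]
}}

```text
clock: 3.9
eef_pos: [0.4671, 0.1217, 0.0623]
tcp_rot: [-0.271, 0.963, -0.0, 0.001]
contact_force: [0.2, -1.0, 8.0]
grip_width: 0.0204
gripper_force: 25.1
```

```bash
python3 arc.py 3 6 9 12 15 18 21 24 27 30 33
```

```text
r 0.12781921182011352 ang -147.96508646236734 yaw 121.41262173204541 [ 0.15251038 -0.98937228  8.00960632]
3.0 {'x': -0.0001, 'y': -0.0134, 'z': 0.0016, 'rx': -0.0001, 'ry': 0.0004, 'rz': -0.0101}
6.0 {'x': -0.0013, 'y': -0.0267, 'z': 0.0016, 'rx': -0.0001, 'ry': 0.0004, 'rz': -0.0184}
9.0 {'x': -0.0032, 'y': -0.04, 'z': 0.0017, 'rx': -0.0002, 'ry': 0.0004, 'rz': -0.0267}
12.0 {'x': -0.0058, 'y': -0.0532, 'z': 0.0017, 'rx': -0.0002, 'ry': 0.0004, 'rz': -0.0351}
15.0 {'x': -0.0091, 'y': -0.0662, 'z': 0.0017, 'rx': -0.0002, 'ry': 0.0004, 'rz': -0.0434}
18.0 {'x': -0.013, 'y': -0.079, 'z': 0.0017, 'rx': -0.0002, 'ry': 0.0004, 'rz': -0.0517}
21.0 {'x': -0.0176, 'y': -0.0916, 'z': 0.0017, 'rx': -0.0002, 'ry': 0.0004, 'rz': -0.0601}
24.0 {'x': -0.0229, 'y': -0.1039, 'z': 0.0018, 'rx': -0.0002, 'ry': 0.0004, 'rz': -0.0684}
27.0 {'x': -0.0288, 'y': -0.1159, 'z': 0.0018, 'rx': -0.0002, 'ry': 0.0004, 'rz': -0.0767}
30.0 {'x': -0.0353, 'y': -0.1276, 'z': 0.0018, 'rx': -0.0002, 'ry': 0.0004, 'rz': -0.0851}
33.0 {'x': -0.0424, 'y': -0.139, 'z': 0.0018, 'rx': -0.0002, 'ry': 0.0003, 'rz': -0.0934}
```

{"method": "carry_out", "body": {
  "rows": [
    {"x": -0.0001,"y": -0.0134,"z": 0,"rx": 0,"ry": 0,"rz": -0.0095},
    {"x": -0.0013,"y": -0.0267,"z": 0,"rx": 0,"ry": 0,"rz": -0.0184},
    {"x": -0.0032,"y": -0.04,"z": 0,"rx": 0,"ry": 0,"rz": -0.0267},
    {"x": -0.0058,"y": -0.0532,"z": 0,"rx": 0,"ry": 0,"rz": -0.0351},
    {"x": -0.0091,"y": -0.0662,"z": 0,"rx": 0,"ry": 0,"rz": -0.0434},
    {"x": -0.013,"y": -0.079,"z": 0,"rx": 0,"ry": 0,"rz": -0.0517},
    {"x": -0.0176,"y": -0.0916,"z": 0,"rx": 0,"ry": 0,"rz": -0.06},
    {"x": -0.0229,"y": -0.1039,"z": 0,"rx": 0,"ry": 0,"rz": -0.0684},
    {"x": -0.0229,"y": -0.1039,"z": 0,"rx": 0,"ry": 0,"rz": -0.0684}
  ]
}}

```text
clock: 4.8
eef_pos: [0.5045, 0.0833, 0.0623]
tcp_rot: [-0.47, 0.882, -0.001, 0.001]
contact_force: [1.4, -2.7, 6.4]
grip_width: 0.0207
gripper_force: 25.0
```

```bash
python3 arc.py 0 1 2 3 4 5 6 7 8
```

```text
r 0.1277427599358288 ang -123.76219727391356 yaw 146.11590668303577 [ 1.4460496  -2.6969359   6.44350358]
0.0 {'x': 0.0005, 'y': 0.0, 'z': 0.0017, 'rx': -0.0004, 'ry': 0.0003, 'rz': -0.0003}
1.0 {'x': 0.0005, 'y': -0.0045, 'z': 0.0017, 'rx': -0.0004, 'ry': 0.0003, 'rz': -0.0031}
2.0 {'x': 0.0003, 'y': -0.0089, 'z': 0.0017, 'rx': -0.0004, 'ry': 0.0003, 'rz': -0.0059}
3.0 {'x': 0.0001, 'y': -0.0134, 'z': 0.0017, 'rx': -0.0004, 'ry': 0.0003, 'rz': -0.0087}
4.0 {'x': -0.0001, 'y': -0.0179, 'z': 0.0017, 'rx': -0.0004, 'ry': 0.0003, 'rz': -0.0114}
5.0 {'x': -0.0005, 'y': -0.0223, 'z': 0.0018, 'rx': -0.0004, 'ry': 0.0003, 'rz': -0.0142}
6.0 {'x': -0.0009, 'y': -0.0268, 'z': 0.0018, 'rx': -0.0004, 'ry': 0.0003, 'rz': -0.017}
7.0 {'x': -0.0015, 'y': -0.0312, 'z': 0.0018, 'rx': -0.0004, 'ry': 0.0003, 'rz': -0.0198}
8.0 {'x': -0.002, 'y': -0.0356, 'z': 0.0018, 'rx': -0.0004, 'ry': 0.0003, 'rz': -0.0226}
```

{"method": "carry_out", "body": {
  "rows": [
    {"x": 0.0003,"y": -0.0045,"z": 0,"rx": 0,"ry": 0,"rz": -0.003},
    {"x": 0.0003,"y": -0.0089,"z": 0,"rx": 0,"ry": 0,"rz": -0.006},
    {"x": 0.0001,"y": -0.0134,"z": 0,"rx": 0,"ry": 0,"rz": -0.0087},
    {"x": 0.0001,"y": -0.0134,"z": 0,"rx": 0,"ry": 0,"rz": -0.0087}
  ]
}}

```text
clock: 5.2
eef_pos: [0.509, 0.0804, 0.0623]
tcp_rot: [-0.494, 0.869, -0.0, 0.001]
contact_force: [-1.2, -0.1, 9.4]
grip_width: 0.0208
gripper_force: 25.2
```

```bash
python3 arc.py 0 1 2 3 4 5
```

```text
r 0.12774565881096653 ang -121.36102781094058 yaw 149.21602098144905 [-1.23205852 -0.0522443   9.36395966]
0.0 {'x': 0.0005, 'y': 0.0, 'z': 0.0017, 'rx': -0.0002, 'ry': 0.0002, 'rz': 0.0016}
1.0 {'x': 0.0005, 'y': -0.0045, 'z': 0.0017, 'rx': -0.0002, 'ry': 0.0002, 'rz': -0.0012}
2.0 {'x': 0.0004, 'y': -0.0089, 'z': 0.0017, 'rx': -0.0002, 'ry': 0.0002, 'rz': -0.004}
3.0 {'x': 0.0003, 'y': -0.0134, 'z': 0.0017, 'rx': -0.0002, 'ry': 0.0002, 'rz': -0.0067}
4.0 {'x': 0.0001, 'y': -0.0179, 'z': 0.0017, 'rx': -0.0002, 'ry': 0.0002, 'rz': -0.0095}
5.0 {'x': -0.0002, 'y': -0.0223, 'z': 0.0017, 'rx': -0.0002, 'ry': 0.0002, 'rz': -0.0123}
```

{"method": "carry_out", "body": {
  "rows": [
    {"x": 0.0003,"y": -0.0045,"z": 0,"rx": 0,"ry": 0,"rz": -0.002},
    {"x": 0.0003,"y": -0.0089,"z": 0,"rx": 0,"ry": 0,"rz": -0.004},
    {"x": 0.0003,"y": -0.0134,"z": 0,"rx": 0,"ry": 0,"rz": -0.0067},
    {"x": 0.0003,"y": -0.0134,"z": 0,"rx": 0,"ry": 0,"rz": -0.0067}
  ]
}}

```text
clock: 5.6
eef_pos: [0.5092, 0.0808, 0.062]
tcp_rot: [-0.514, 0.858, 0.003, -0.003]
contact_force: [-19.8, 11.3, 23.1]
grip_width: 0.0207
gripper_force: 26.8
```

```bash
python3 arc.py 0 1 2 3 4 5; python3 -c "
from h import *
print(get_obs()['joints'])
im=np.hstack([crop(grab_frame('top'),110,120,130,130,3),crop(grab_frame('scene'),250,130,130,130,3)])
cv2.imwrite('pics/a4.png',np.clip(im*1.5,0,255).astype('uint8'))"
```

```text
r 0.12737902717146327 ang -121.39066789507856 yaw 151.83118877871715 [-19.78238096  11.28179784  23.09031392]
0.0 {'x': 0.0012, 'y': 0.0001, 'z': 0.001, 'rx': 0.0014, 'ry': -0.0002, 'rz': 0.009}
1.0 {'x': 0.0015, 'y': -0.0044, 'z': 0.001, 'rx': 0.0014, 'ry': -0.0002, 'rz': 0.0062}
2.0 {'x': 0.0016, 'y': -0.0089, 'z': 0.0009, 'rx': 0.0014, 'ry': -0.0001, 'rz': 0.0034}
3.0 {'x': 0.0016, 'y': -0.0133, 'z': 0.0009, 'rx': 0.0014, 'ry': -0.0001, 'rz': 0.0006}
4.0 {'x': 0.0016, 'y': -0.0178, 'z': 0.0008, 'rx': 0.0014, 'ry': -0.0001, 'rz': -0.0022}
5.0 {'x': 0.0015, 'y': -0.0223, 'z': 0.0008, 'rx': 0.0014, 'ry': -0.0001, 'rz': -0.0049}
[-0.1740461   0.41446914 -0.09193654  1.99277512  0.04689955  0.74330266
  2.35694484]
```

View pics/a4.png

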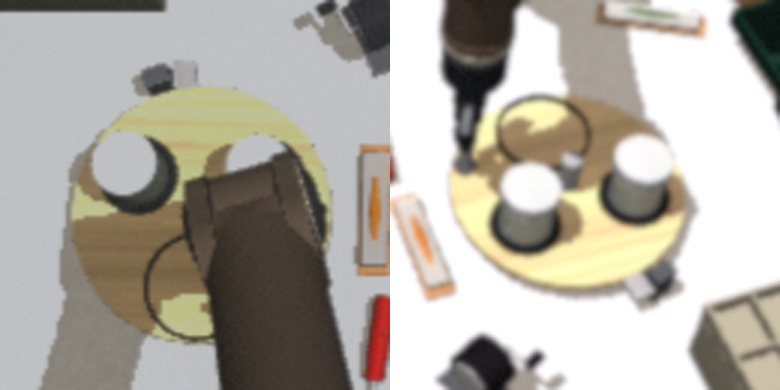

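The tab meets the stop block in both views, at (185,75) against (155,80) in the top half, and the force rose as expected. I'll ease off, release and rise.

{"method": "carry_out", "body": {
  "rows": [
    {"x": 0,"y": 0.006,"z": 0,"rx": 0,"ry": 0,"rz": 0.003},
    {"x": 0,"y": 0.011,"z": 0,"rx": 0,"ry": 0,"rz": 0.006},
    {"x": 0,"y": 0.011,"z": 0,"rx": 0,"ry": 0,"rz": 0.006},
    {"x": 0,"y": 0.011,"z": 0,"rx": 0,"ry": 0,"rz": 0.006}
  ]
}}

```text
clock: 6.1
eef_pos: [0.5091, 0.0806, 0.0622]
tcp_rot: [-0.496, 0.868, 0.0, 0.001]
contact_force: [-3.9, 3.3, 8.7]
grip_width: 0.0206
gripper_force: 25.4
```

{"method": "carry_out", "body": {
  "hand": 0.55,
  "rows": [
    {"x": 0,"y": 0,"z": 0,"rx": 0,"ry": 0,"rz": 0},
    {"x": 0,"y": 0,"z": 0,"rx": 0,"ry": 0,"rz": 0},
    {"x": 0,"y": 0,"z": 0,"rx": 0,"ry": 0,"rz": 0},
    {"x": 0,"y": 0,"z": 0,"rx": 0,"ry": 0,"rz": 0},
    {"x": 0,"y": 0,"z": 0,"rx": 0,"ry": 0,"rz": 0}
  ]
}}

```text
clock: 6.6
eef_pos: [0.5092, 0.0787, 0.061]
tcp_rot: [-0.497, 0.868, 0.0, -0.0]
contact_force: [0.5, 0.4, -0.2]
grip_width: 0.0471
gripper_force: 0.0
```

{"method": "carry_out", "body": {
  "rows": [
    {"x": 0,"y": 0,"z": -0.06,"rx": 0,"ry": 0,"rz": 0},
    {"x": 0,"y": 0,"z": -0.16,"rx": 0,"ry": 0,"rz": 0},
    {"x": 0,"y": 0,"z": -0.26,"rx": 0,"ry": 0,"rz": 0},
    {"x": 0,"y": 0,"z": -0.36,"rx": 0,"ry": 0,"rz": 0},
    {"x": 0,"y": 0,"z": -0.46,"rx": 0,"ry": 0,"rz": 0},
    {"x": 0,"y": 0,"z": -0.5,"rx": 0,"ry": 0,"rz": 0},
    {"x": 0,"y": 0,"z": -0.5,"rx": 0,"ry": 0,"rz": 0},
    {"x": 0,"y": 0,"z": -0.5,"rx": 0,"ry": 0,"rz": 0}
  ]
}}

```text
clock: 7.4
eef_pos: [0.509, 0.0787, 0.3108]
tcp_rot: [-0.497, 0.868, -0.0, -0.0]
contact_force: [0.2, -0.5, 0.7]
grip_width: 0.0468
gripper_force: 0.0
```

```bash
python3 -c "
from h import *
print(yaw(),get_obs()['eef_pos']);print(row((.555,-.2596,.29),78));print(row((.555,-.2596,.29),3))"
```

```text
149.56978969428027 [0.50903627 0.07871799 0.31080021]
{'x': 0.5369, 'y': -0.422, 'z': 0.0416, 'rx': -0.0, 'ry': 0.0, 'rz': 0.1988}
{'x': 0.5369, 'y': -0.422, 'z': 0.0416, 'rx': -0.0, 'ry': 0.0, 'rz': 0.4071}
```

{"method": "carry_out", "body": {
  "hand": 0.8,
  "rows": [
    {"x": 0.537,"y": -0.422,"z": 0.03,"rx": 0,"ry": 0,"rz": 0.4071},
    {"x": 0.537,"y": -0.422,"z": 0.03,"rx": 0,"ry": 0,"rz": 0.4071},
    {"x": 0.537,"y": -0.422,"z": 0.03,"rx": 0,"ry": 0,"rz": 0.4071},
    {"x": 0.537,"y": -0.422,"z": 0.03,"rx": 0,"ry": 0,"rz": 0.4071},
    {"x": 0.537,"y": -0.422,"z": 0.03,"rx": 0,"ry": 0,"rz": 0.4071},
    {"x": 0.537,"y": -0.422,"z": 0.03,"rx": 0,"ry": 0,"rz": 0.4071},
    {"x": 0.537,"y": -0.422,"z": 0.03,"rx": 0,"ry": 0,"rz": 0.4071},
    {"x": 0.537,"y": -0.422,"z": 0.03,"rx": 0,"ry": 0,"rz": 0.4071},
    {"x": 0.537,"y": -0.422,"z": 0.03,"rx": 0,"ry": 0,"rz": 0.4071},
    {"x": 0.537,"y": -0.422,"z": 0.03,"rx": 0,"ry": 0,"rz": 0.4071},
    {"x": 0.537,"y": -0.422,"z": 0.03,"rx": 0,"ry": 0,"rz": 0.4071},
    {"x": 0.537,"y": -0.422,"z": 0.03,"rx": 0,"ry": 0,"rz": 0.4071}
  ]
}}

```text
clock: 8.6
eef_pos: [0.5544, -0.2592, 0.2937]
tcp_rot: [0.374, 0.927, -0.0, -0.002]
contact_force: [-0.3, -0.3, -0.7]
grip_width: 0.0682
gripper_force: 0.0
```

```bash
python3 -c "
from h import *
print(yaw(),get_obs()['eef_pos'],get_obs()['joints']);print(row((.555,-.2596,.29),3))"
```

```text
46.07239624868397 [ 0.55436912 -0.25924045  0.29368432] [ 0.06256125  0.34336563  0.40355775  1.525593   -0.13664291  1.30455641
  1.28562878]
{'x': -0.0014, 'y': 0.0004, 'z': 0.0074, 'rx': -0.0005, 'ry': -0.0004, 'rz': 0.1196}
```

{"method": "carry_out", "body": {
  "rows": [
    {"x": 0,"y": 0,"z": 0.01,"rx": 0,"ry": 0,"rz": 0.1196},
    {"x": 0,"y": 0,"z": 0.01,"rx": 0,"ry": 0,"rz": 0.1196},
    {"x": 0,"y": 0,"z": 0.01,"rx": 0,"ry": 0,"rz": 0.1196},
    {"x": 0,"y": 0,"z": 0.01,"rx": 0,"ry": 0,"rz": 0.1196},
    {"x": 0,"y": 0,"z": 0.01,"rx": 0,"ry": 0,"rz": 0.1196},
    {"x": 0,"y": 0,"z": 0.01,"rx": 0,"ry": 0,"rz": 0.1196},
    {"x": 0,"y": 0,"z": 0.01,"rx": 0,"ry": 0,"rz": 0.1196}
  ]
}}

```text
clock: 9.3
eef_pos: [0.5548, -0.2592, 0.2896]
tcp_rot: [0.684, 0.729, -0.001, -0.001]
contact_force: [-0.0, -0.1, -0.9]
grip_width: 0.0682
gripper_force: 0.0
```

```bash
python3 -c "
from h import *
print(yaw(),get_obs()['eef_pos']);print(row((.555,-.2596,.208-.0187),3))
t=grab_frame('top')
a=crop(t,285,150,65,80,6); b=crop(grab_frame('scene'),155,165,65,80,6)
cv2.imwrite('pics/a5.png',np.clip(np.hstack([a,b])*1.5,0,255).astype('uint8'))"
```

```text
3.6411811332088275 [ 0.55476212 -0.25917884  0.28964582]
{'x': -0.001, 'y': 0.0009, 'z': 0.2007, 'rx': -0.0004, 'ry': -0.0001, 'rz': 0.0018}
```

View pics/a5.png

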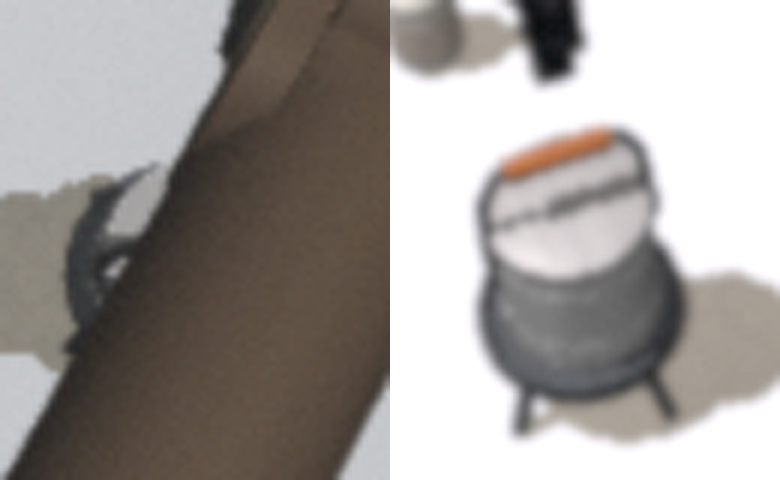

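The gripper is centred above the bar: fingers at (555,80) and bar middle (557,153) in the scene half. Descending and gripping.

{"method": "carry_out", "body": {
  "rows": [
    {"x": -0.001,"y": 0,"z": 0.04,"rx": 0,"ry": 0,"rz": 0.001},
    {"x": -0.001,"y": 0,"z": 0.08,"rx": 0,"ry": 0,"rz": 0.001},
    {"x": -0.001,"y": 0,"z": 0.12,"rx": 0,"ry": 0,"rz": 0.001},
    {"x": -0.001,"y": 0,"z": 0.16,"rx": 0,"ry": 0,"rz": 0.001},
    {"x": -0.001,"y": 0,"z": 0.19,"rx": 0,"ry": 0,"rz": 0.001},
    {"x": -0.001,"y": 0,"z": 0.201,"rx": 0,"ry": 0,"rz": 0.001},
    {"x": -0.001,"y": 0,"z": 0.201,"rx": 0,"ry": 0,"rz": 0.001},
    {"x": -0.001,"y": 0,"z": 0.201,"rx": 0,"ry": 0,"rz": 0.001}
  ]
}}

```text
clock: 10.2
eef_pos: [0.5557, -0.2604, 0.1914]
tcp_rot: [0.688, 0.726, 0.0, 0.0]
contact_force: [-0.8, -0.0, -0.4]
grip_width: 0.0681
gripper_force: 0.0
```

{"method": "carry_out", "body": {
  "hand": 0,
  "newtons": 50,
  "rows": [
    {"x": 0,"y": 0,"z": 0,"rx": 0,"ry": 0,"rz": 0},
    {"x": 0,"y": 0,"z": 0,"rx": 0,"ry": 0,"rz": 0},
    {"x": 0,"y": 0,"z": 0,"rx": 0,"ry": 0,"rz": 0},
    {"x": 0,"y": 0,"z": 0,"rx": 0,"ry": 0,"rz": 0},
    {"x": 0,"y": 0,"z": 0,"rx": 0,"ry": 0,"rz": 0},
    {"x": 0,"y": 0,"z": 0,"rx": 0,"ry": 0,"rz": 0},
    {"x": 0,"y": 0,"z": 0,"rx": 0,"ry": 0,"rz": 0},
    {"x": 0,"y": 0,"z": 0,"rx": 0,"ry": 0,"rz": 0}
  ]
}}

```text
clock: 11.0
eef_pos: [0.5553, -0.2602, 0.191]
tcp_rot: [0.688, 0.726, 0.0, 0.0]
contact_force: [-1.9, 0.2, 5.3]
grip_width: -0.0003
gripper_force: 2.7
```

The fingers shut with nothing between them, so I'll look.

```bash
python3 -c "
from h import *
print(get_obs()['contact_force'],get_obs()['gripper_force'])
im=grab_frame('scene')
print('tcp px',(proj('scene',get_obs()['eef_pos'])-[170,150]+.5)*10-.5, (proj('scene',[.555,-.26,.208])-[170,150]+.5)*10-.5)
a=crop(im,170,150,60,60,10)
cv2.imwrite('pics/a6.png',np.clip(a*1.5,0,255).astype('uint8'))"
```

```text
[-1.89652835  0.2453271   5.31741509] 2.665565852075815
tcp px [130.98693021 441.083646  ] [125.25989624 409.2710961 ]
```

View pics/a6.png

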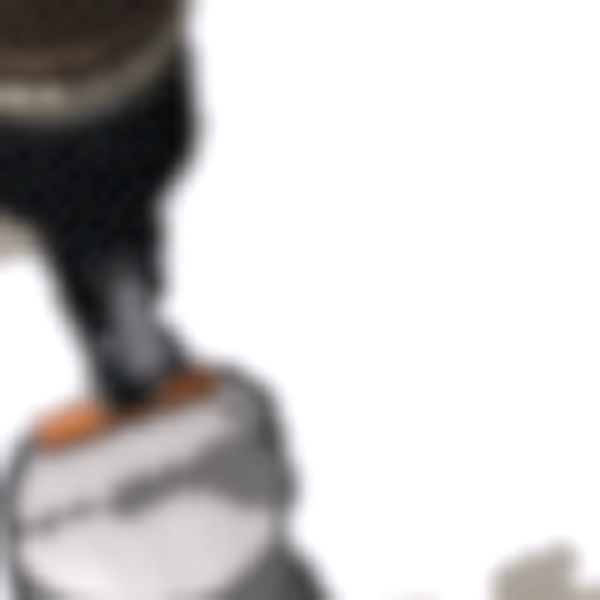

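```bash
python3 -c "
from h import *
for z in(.19,.2,.21,.22): print(z,proj('scene',[.4529,.2137,z]))
print('seen 308.1 132.0')
x,y,_=get_obs()['eef_pos']
for z in(.191,.2,.208,.215): print(z,(proj('scene',[x,y,z])-[170,150]+.5)*10-.5)
print(R.from_quat(get_obs()['tcp_rot']).as_matrix()[:,2])
"
```

```text
0.19 [305.63296765 137.54756909]
0.2 [305.95854139 135.62627024]
0.21 [306.28752513 133.68484803]
0.22 [306.61997273 131.72298466]
seen 308.1 132.0
0.191 [130.97877286 441.04147855]
0.2 [127.83385062 424.78456692]
0.208 [125.01078393 410.19140939]
0.215 [122.5190092  397.31078518]
[ 2.99433085e-04 -1.11342116e-04 -9.99999949e-01]
```

The views show the tips really sit about 20 mm above the reported TCP, both here and over the post, so they closed on top of the bar. Lowering by 19 mm still clears the lid (167 mm) either way. I'll rise, open and go lower.

{"method": "carry_out", "body": {
  "rows": [
    {"x": 0,"y": 0,"z": -0.04,"rx": 0,"ry": 0,"rz": 0},
    {"x": 0,"y": 0,"z": -0.08,"rx": 0,"ry": 0,"rz": 0},
    {"x": 0,"y": 0,"z": -0.08,"rx": 0,"ry": 0,"rz": 0}
  ]
}}

```text
clock: 11.35
eef_pos: [0.5566, -0.2607, 0.2329]
tcp_rot: [0.688, 0.726, 0.001, 0.002]
contact_force: [-0.1, -0.3, -0.1]
grip_width: 0.0001
gripper_force: 0.0
```

{"method": "carry_out", "body": {
  "hand": 0.6,
  "rows": [
    {"x": 0,"y": 0,"z": 0,"rx": 0,"ry": 0,"rz": 0},
    {"x": 0,"y": 0,"z": 0,"rx": 0,"ry": 0,"rz": 0},
    {"x": 0,"y": 0,"z": 0,"rx": 0,"ry": 0,"rz": 0},
    {"x": 0,"y": 0,"z": 0,"rx": 0,"ry": 0,"rz": 0},
    {"x": 0,"y": 0,"z": 0,"rx": 0,"ry": 0,"rz": 0},
    {"x": 0,"y": 0,"z": 0,"rx": 0,"ry": 0,"rz": 0}
  ]
}}

```text
clock: 11.95
eef_pos: [0.5552, -0.26, 0.2304]
tcp_rot: [0.688, 0.726, -0.0, -0.0]
contact_force: [0.9, -0.3, -0.7]
grip_width: 0.0517
gripper_force: 0.0
```

Run:
```python
from h import *
o=get_obs();print(o['eef_pos'],o['contact_force'],o['grip_width'])
im=grab_frame('scene');hsv=cv2.cvtColor(im,cv2.COLOR_BGR2HSV)[170:230,150:225]
m=cv2.inRange(hsv,(5,110,60),(18,255,255));ys,xs=np.nonzero(m)
c=np.array([xs.mean()+150,ys.mean()+170]);print(len(xs),c,ray('scene',*c,.208),ray('scene',*c,.211),proj('scene',[.555,-.26,.208]))
print(cv2.fitLine(np.c_[xs,ys].astype(np.float32),2,0,.01,.01).ravel())
```

```text
[ 0.55523684 -0.26002739  0.23044514] [ 0.93129183 -0.29568079 -0.69223411] 0.05169818154428052
41 [182.29268293 190.19512195] [ 0.55413547 -0.25908528  0.208     ] [ 0.55635148 -0.25927227  0.211     ] [182.07598962 190.47710961]
[ 0.9431613 -0.3323352 32.292683  20.195122 ]
```

Bar confirmed at (0.555, -0.259, 0.208). Now down to a reported z of 0.172.

{"method": "carry_out", "body": {
  "rows": [
    {"x": 0,"y": 0,"z": 0.03,"rx": 0,"ry": 0,"rz": 0},
    {"x": 0,"y": 0,"z": 0.06,"rx": 0,"ry": 0,"rz": 0},
    {"x": 0,"y": 0,"z": 0.09,"rx": 0,"ry": 0,"rz": 0},
    {"x": 0,"y": 0,"z": 0.117,"rx": 0,"ry": 0,"rz": 0},
    {"x": 0,"y": 0,"z": 0.117,"rx": 0,"ry": 0,"rz": 0},
    {"x": 0,"y": 0,"z": 0.117,"rx": 0,"ry": 0,"rz": 0}
  ]
}}

```text
clock: 12.6
eef_pos: [0.5552, -0.2601, 0.1718]
tcp_rot: [0.688, 0.726, -0.0, -0.0]
contact_force: [-0.6, -0.8, 0.0]
grip_width: 0.0509
gripper_force: 0.0
```

{"method": "carry_out", "body": {
  "hand": 0,
  "newtons": 50,
  "rows": [
    {"x": 0,"y": 0,"z": 0,"rx": 0,"ry": 0,"rz": 0},
    {"x": 0,"y": 0,"z": 0,"rx": 0,"ry": 0,"rz": 0},
    {"x": 0,"y": 0,"z": 0,"rx": 0,"ry": 0,"rz": 0},
    {"x": 0,"y": 0,"z": 0,"rx": 0,"ry": 0,"rz": 0},
    {"x": 0,"y": 0,"z": 0,"rx": 0,"ry": 0,"rz": 0},
    {"x": 0,"y": 0,"z": 0,"rx": 0,"ry": 0,"rz": 0},
    {"x": 0,"y": 0,"z": 0,"rx": 0,"ry": 0,"rz": 0}
  ]
}}

```text
clock: 13.3
eef_pos: [0.5556, -0.2599, 0.1728]
tcp_rot: [0.688, 0.726, 0.0, 0.0]
contact_force: [-1.3, 2.1, 6.6]
grip_width: 0.012
gripper_force: 48.6
```

{"method": "carry_out", "body": {
  "newtons": 60,
  "rows": [
    {"x": 0,"y": 0,"z": -0.004,"rx": 0,"ry": 0,"rz": 0},
    {"x": 0,"y": 0,"z": -0.01,"rx": 0,"ry": 0,"rz": 0},
    {"x": 0,"y": 0,"z": -0.016,"rx": 0,"ry": 0,"rz": 0},
    {"x": 0,"y": 0,"z": -0.016,"rx": 0,"ry": 0,"rz": 0},
    {"x": 0,"y": 0,"z": -0.016,"rx": 0,"ry": 0,"rz": 0},
    {"x": 0,"y": 0,"z": -0.016,"rx": 0,"ry": 0,"rz": 0}
  ]
}}

```text
clock: 13.9
eef_pos: [0.5552, -0.2599, 0.1799]
tcp_rot: [0.688, 0.726, -0.0, -0.0]
contact_force: [-0.1, -1.4, -4.6]
grip_width: 0.0119
gripper_force: 58.1
```

Lifted and held: about -4 N, width steady. I'll raise it further, then measure the place by fitting its ring in both cameras.

{"method": "carry_out", "body": {
  "rows": [
    {"x": 0,"y": 0,"z": -0.03,"rx": 0,"ry": 0,"rz": 0},
    {"x": 0,"y": 0,"z": -0.06,"rx": 0,"ry": 0,"rz": 0},
    {"x": 0,"y": 0,"z": -0.1,"rx": 0,"ry": 0,"rz": 0},
    {"x": 0,"y": 0,"z": -0.14,"rx": 0,"ry": 0,"rz": 0},
    {"x": 0,"y": 0,"z": -0.18,"rx": 0,"ry": 0,"rz": 0},
    {"x": 0,"y": 0,"z": -0.22,"rx": 0,"ry": 0,"rz": 0},
    {"x": 0,"y": 0,"z": -0.24,"rx": 0,"ry": 0,"rz": 0},
    {"x": 0,"y": 0,"z": -0.24,"rx": 0,"ry": 0,"rz": 0},
    {"x": 0,"y": 0,"z": -0.24,"rx": 0,"ry": 0,"rz": 0}
  ]
}}

```text
clock: 14.8
eef_pos: [0.5551, -0.2599, 0.3]
tcp_rot: [0.688, 0.726, 0.0, -0.0]
contact_force: [0.7, 0.3, -4.3]
grip_width: 0.012
gripper_force: 58.5
```

```bash
cat > ring.py <<'E'
from h import *
import itertools
th=np.linspace(0,2*np.pi,90,endpoint=False)
for n in('top','scene'):
    g=grab_frame(n)[:,:,2].astype(np.float32)
    best=[]
    for x in np.arange(.475,.515,.001):
        for y in np.arange(.17,.215,.001):
            f=lambda r:cv2.remap(g,*[np.array([proj_c]).astype(np.float32) for proj_c in P(n,x,y,r)],cv2.INTER_LINEAR).ravel()
            def P(n,x,y,r):
                c=camera_params(n); q=R.from_quat(c['attitude']).inv().apply(np.c_[x+r*np.cos(th),y+r*np.sin(th),np.full(90,.039)]-c['position'])
                return c['cx']-c['fx']*q[:,0]/q[:,2], c['cy']+c['fy']*q[:,1]/q[:,2]
            a=f(.058); best.append((np.median(np.minimum(f(.049),f(.067))-a),x,y))
    best.sort(reverse=True); print(n,np.round(best[:4],4))
o=get_obs();print(o['eef_pos'],o['contact_force'],o['grip_width'])
im=grab_frame('scene');hsv=cv2.cvtColor(im,cv2.COLOR_BGR2HSV)[120:240,120:225]
m=cv2.inRange(hsv,(5,110,60),(18,255,255));ys,xs=np.nonzero(m);print('bar px',xs.mean()+120,ys.mean()+120,proj('scene',o['eef_pos']+[0,0,.036]))
E
python3 ring.py; python3 -c "
from h import *
print(row((.4935,.1905,.302),yaw()))"
```

```text
{'x': 0.9057, 'y': -0.0749, 'z': -0.0046, 'rx': -0.0002, 'ry': -0.0001, 'rz': -0.0}Traceback (most recent call last):
  File "ring.py", line 13, in <module>
    a=f(.058); best.append((np.median(np.minimum(f(.049),f(.067))-a),x,y))
                                                 ~^^^^^^
  File "ring.py", line 9, in <lambda>
    f=lambda r:cv2.remap(g,*[np.array([proj_c]).astype(np.float32) for proj_c in P(n,x,y,r)],cv2.INTER_LINEAR).ravel()
                                                                                 ~^^^^^^^^^
  File "ring.py", line 11, in P
    c=camera_params(n); q=R.from_quat(c['attitude']).inv().apply(np.c_[x+r*np.cos(th),y+r*np.sin(th),np.full(90,.039)]-c['position'])
ValueError: time passes only in moves, steps and waits
```

```bash
cat > ring.py <<'E'
from h import *
th=np.linspace(0,2*np.pi,90,endpoint=False)
for n in('top','scene'):
    g=grab_frame(n)[:,:,2].astype(np.float32); c=camera_params(n); Ri=R.from_quat(c['attitude']).inv()
    def f(x,y,r):
        q=Ri.apply(np.c_[x+r*np.cos(th),y+r*np.sin(th),np.full(90,.041)]-c['position'])
        u,v=c['cx']-c['fx']*q[:,0]/q[:,2],c['cy']+c['fy']*q[:,1]/q[:,2]
        return cv2.remap(g,u[None].astype(np.float32),v[None].astype(np.float32),cv2.INTER_LINEAR).ravel()
    best=sorted([(np.median(np.minimum(f(x,y,.049),f(x,y,.067))-f(x,y,.058)),x,y) for x in np.arange(.475,.515,.001) for y in np.arange(.17,.215,.001)],reverse=True)
    print(n,np.round(best[:4],4).tolist())
E
python3 ring.py
```

```text
top [[56.2036, 0.492, 0.191], [54.8228, 0.492, 0.19], [51.3623, 0.491, 0.19], [50.6816, 0.493, 0.191]]
scene [[30.6787, 0.497, 0.194], [30.498, 0.496, 0.193], [30.2969, 0.496, 0.194], [30.0317, 0.497, 0.193]]
```

Both fits put the place at about (0.494, 0.192), agreeing with the tray geometry. Carrying the can over.

{"method": "carry_out", "body": {
  "rows": [
    {"x": 0.01,"y": -0.001,"z": 0,"rx": 0,"ry": 0,"rz": 0},
    {"x": 0.04,"y": -0.003,"z": 0,"rx": 0,"ry": 0,"rz": 0},
    {"x": 0.08,"y": -0.007,"z": 0,"rx": 0,"ry": 0,"rz": 0},
    {"x": 0.13,"y": -0.011,"z": 0,"rx": 0,"ry": 0,"rz": 0},
    {"x": 0.18,"y": -0.015,"z": 0,"rx": 0,"ry": 0,"rz": 0},
    {"x": 0.23,"y": -0.019,"z": 0,"rx": 0,"ry": 0,"rz": 0},
    {"x": 0.28,"y": -0.023,"z": 0,"rx": 0,"ry": 0,"rz": 0},
    {"x": 0.33,"y": -0.027,"z": 0,"rx": 0,"ry": 0,"rz": 0},
    {"x": 0.38,"y": -0.031,"z": 0,"rx": 0,"ry": 0,"rz": 0},
    {"x": 0.43,"y": -0.035,"z": 0,"rx": 0,"ry": 0,"rz": 0},
    {"x": 0.47,"y": -0.038,"z": 0,"rx": 0,"ry": 0,"rz": 0},
    {"x": 0.5,"y": -0.041,"z": 0,"rx": 0,"ry": 0,"rz": 0}
  ]
}}

```text
clock: 16.15
eef_pos: [0.5207, -0.0085, 0.3]
tcp_rot: [0.687, 0.726, 0.0, -0.0]
contact_force: [-0.6, 0.6, -3.9]
grip_width: 0.0118
gripper_force: 58.4
```

{"method": "carry_out", "body": {
  "rows": [
    {"x": 0.04,"y": -0.003,"z": 0,"rx": 0,"ry": 0,"rz": 0},
    {"x": 0.09,"y": -0.007,"z": 0,"rx": 0,"ry": 0,"rz": 0},
    {"x": 0.14,"y": -0.011,"z": 0,"rx": 0,"ry": 0,"rz": 0},
    {"x": 0.19,"y": -0.015,"z": 0,"rx": 0,"ry": 0,"rz": 0},
    {"x": 0.24,"y": -0.02,"z": 0,"rx": 0,"ry": 0,"rz": 0},
    {"x": 0.29,"y": -0.024,"z": 0,"rx": 0,"ry": 0,"rz": 0},
    {"x": 0.34,"y": -0.028,"z": 0,"rx": 0,"ry": 0,"rz": 0},
    {"x": 0.38,"y": -0.031,"z": 0,"rx": 0,"ry": 0,"rz": 0},
    {"x": 0.4,"y": -0.033,"z": 0,"rx": 0,"ry": 0,"rz": 0},
    {"x": 0.408,"y": -0.033,"z": 0,"rx": 0,"ry": 0,"rz": 0},
    {"x": 0.408,"y": -0.033,"z": 0,"rx": 0,"ry": 0,"rz": 0},
    {"x": 0.408,"y": -0.033,"z": 0,"rx": 0,"ry": 0,"rz": 0}
  ]
}}

```text
clock: 17.35
eef_pos: [0.4945, 0.1902, 0.3002]
tcp_rot: [0.689, 0.725, -0.0, 0.0]
contact_force: [-0.5, -0.1, -4.2]
grip_width: 0.0114
gripper_force: 58.4
```

{"method": "carry_out", "body": {
  "rows": [
    {"x": 0,"y": 0,"z": 0,"rx": 0,"ry": 0,"rz": 0},
    {"x": 0,"y": 0,"z": 0,"rx": 0,"ry": 0,"rz": 0},
    {"x": 0,"y": 0,"z": 0,"rx": 0,"ry": 0,"rz": 0},
    {"x": 0,"y": 0,"z": 0,"rx": 0,"ry": 0,"rz": 0},
    {"x": 0,"y": 0,"z": 0,"rx": 0,"ry": 0,"rz": 0}
  ]
}}

```text
clock: 17.85
eef_pos: [0.4944, 0.1913, 0.3002]
tcp_rot: [0.688, 0.726, 0.0, -0.0]
contact_force: [-0.8, 1.1, -4.7]
grip_width: 0.0118
gripper_force: 58.4
```

Run:
```python
from h import *
o=get_obs();print(o['eef_pos'],o['contact_force'],o['grip_width'],yaw(),row((.494,.1917,.15),yaw()))
im=grab_frame('scene')
print([proj('scene',[.494,.1917,z]) for z in(.034,.3)])
cv2.imwrite('pics/a7.png',np.clip(crop(im,240,90,140,110,5)*1.4,0,255).astype('uint8'))
```

```text
[0.49436055 0.19126015 0.30016292] [-0.76785028  1.12566488 -4.71426475] 0.011771626509920948 3.022176729160986 {'x': 0.0009, 'y': -0.0007, 'z': 0.3003, 'rx': 0.0, 'ry': -0.0, 'rz': 0.0}
[array([299.81962623, 174.53541974]), array([308.26511151, 125.09590238])]
```

{"method": "carry_out", "body": {
  "rows": [
    {"x": 0,"y": 0,"z": 0.03,"rx": 0,"ry": 0,"rz": 0},
    {"x": 0,"y": 0,"z": 0.07,"rx": 0,"ry": 0,"rz": 0},
    {"x": 0,"y": 0,"z": 0.11,"rx": 0,"ry": 0,"rz": 0},
    {"x": 0,"y": 0,"z": 0.15,"rx": 0,"ry": 0,"rz": 0},
    {"x": 0,"y": 0,"z": 0.19,"rx": 0,"ry": 0,"rz": 0},
    {"x": 0,"y": 0,"z": 0.22,"rx": 0,"ry": 0,"rz": 0},
    {"x": 0,"y": 0,"z": 0.25,"rx": 0,"ry": 0,"rz": 0},
    {"x": 0,"y": 0,"z": 0.27,"rx": 0,"ry": 0,"rz": 0},
    {"x": 0,"y": 0,"z": 0.285,"rx": 0,"ry": 0,"rz": 0},
    {"x": 0,"y": 0,"z": 0.295,"rx": 0,"ry": 0,"rz": 0},
    {"x": 0,"y": 0,"z": 0.298,"rx": 0,"ry": 0,"rz": 0},
    {"x": 0,"y": 0,"z": 0.298,"rx": 0,"ry": 0,"rz": 0}
  ]
}}

```text
clock: 19.1
eef_pos: [0.4945, 0.1915, 0.1514]
tcp_rot: [0.688, 0.726, 0.0, 0.0]
contact_force: [0.1, -0.3, -3.4]
grip_width: 0.0116
gripper_force: 58.4
```

{"method": "carry_out", "body": {
  "rows": [
    {"x": 0,"y": 0,"z": 0.001,"rx": 0,"ry": 0,"rz": 0},
    {"x": 0,"y": 0,"z": 0.002,"rx": 0,"ry": 0,"rz": 0},
    {"x": 0,"y": 0,"z": 0.003,"rx": 0,"ry": 0,"rz": 0},
    {"x": 0,"y": 0,"z": 0.004,"rx": 0,"ry": 0,"rz": 0},
    {"x": 0,"y": 0,"z": 0.005,"rx": 0,"ry": 0,"rz": 0},
    {"x": 0,"y": 0,"z": 0.006,"rx": 0,"ry": 0,"rz": 0},
    {"x": 0,"y": 0,"z": 0.007,"rx": 0,"ry": 0,"rz": 0},
    {"x": 0,"y": 0,"z": 0.007,"rx": 0,"ry": 0,"rz": 0},
    {"x": 0,"y": 0,"z": 0.007,"rx": 0,"ry": 0,"rz": 0}
  ]
}}

```text
clock: 20.0
eef_pos: [0.4943, 0.1914, 0.1476]
tcp_rot: [0.688, 0.726, -0.0, -0.0]
contact_force: [0.3, 0.3, -4.2]
grip_width: 0.0114
gripper_force: 58.4
```

{"method": "carry_out", "body": {
  "rows": [
    {"x": 0,"y": 0,"z": 0.001,"rx": 0,"ry": 0,"rz": 0},
    {"x": 0,"y": 0,"z": 0.002,"rx": 0,"ry": 0,"rz": 0},
    {"x": 0,"y": 0,"z": 0.003,"rx": 0,"ry": 0,"rz": 0},
    {"x": 0,"y": 0,"z": 0.003,"rx": 0,"ry": 0,"rz": 0},
    {"x": 0,"y": 0,"z": 0.003,"rx": 0,"ry": 0,"rz": 0}
  ]
}}

```text
clock: 20.5
eef_pos: [0.4945, 0.1917, 0.147]
tcp_rot: [0.688, 0.726, 0.001, -0.0]
contact_force: [-2.2, 0.3, 5.2]
grip_width: 0.0117
gripper_force: 59.4
```

Contact at z 0.147 matches the can standing on the tray face; on the lip it would be 7 mm higher. Releasing.

{"method": "carry_out", "body": {
  "hand": 0.6,
  "rows": [
    {"x": 0,"y": 0,"z": 0,"rx": 0,"ry": 0,"rz": 0},
    {"x": 0,"y": 0,"z": 0,"rx": 0,"ry": 0,"rz": 0},
    {"x": 0,"y": 0,"z": 0,"rx": 0,"ry": 0,"rz": 0},
    {"x": 0,"y": 0,"z": 0,"rx": 0,"ry": 0,"rz": 0},
    {"x": 0,"y": 0,"z": 0,"rx": 0,"ry": 0,"rz": 0},
    {"x": 0,"y": 0,"z": 0,"rx": 0,"ry": 0,"rz": 0}
  ]
}}

```text
clock: 21.1
eef_pos: [0.4943, 0.1914, 0.1461]
tcp_rot: [0.688, 0.726, -0.0, 0.0]
contact_force: [1.2, 0.3, -1.2]
grip_width: 0.0516
gripper_force: 0.0
```

{"method": "carry_out", "body": {
  "rows": [
    {"x": 0,"y": 0,"z": -0.03,"rx": 0,"ry": 0,"rz": 0},
    {"x": 0,"y": 0,"z": -0.08,"rx": 0,"ry": 0,"rz": 0},
    {"x": 0,"y": 0,"z": -0.14,"rx": 0,"ry": 0,"rz": 0},
    {"x": 0,"y": 0,"z": -0.22,"rx": 0,"ry": 0,"rz": 0},
    {"x": 0,"y": 0,"z": -0.3,"rx": 0,"ry": 0,"rz": 0},
    {"x": 0,"y": 0,"z": -0.3,"rx": 0,"ry": 0,"rz": 0}
  ]
}}

```text
clock: 21.7
eef_pos: [0.4968, 0.1922, 0.3017]
tcp_rot: [0.688, 0.725, 0.004, 0.001]
contact_force: [0.5, 0.4, -0.7]
grip_width: 0.0511
gripper_force: 0.0
```

{"method": "carry_out", "body": {
  "rows": [
    {"x": -0.1,"y": 0,"z": 0,"rx": 0,"ry": 0,"rz": 0},
    {"x": -0.2,"y": 0,"z": 0,"rx": 0,"ry": 0,"rz": 0},
    {"x": -0.3,"y": 0,"z": 0,"rx": 0,"ry": 0,"rz": 0},
    {"x": -0.4,"y": 0,"z": 0,"rx": 0,"ry": 0,"rz": 0},
    {"x": -0.5,"y": 0,"z": 0,"rx": 0,"ry": 0,"rz": 0},
    {"x": -0.5,"y": 0,"z": 0,"rx": 0,"ry": 0,"rz": 0},
    {"x": -0.5,"y": 0,"z": 0,"rx": 0,"ry": 0,"rz": 0}
  ]
}}

```text
clock: 22.4
eef_pos: [0.5072, -0.0593, 0.2957]
tcp_rot: [0.689, 0.725, -0.0, -0.0]
contact_force: [0.2, 0.3, 0.3]
grip_width: 0.0514
gripper_force: 0.0
```

Run:
```python
from h import *
a=crop(grab_frame('top'),115,130,130,130,3);b=crop(grab_frame('scene'),250,115,130,130,3)
cv2.imwrite('pics/fin.png',np.clip(np.hstack([a,b])*1.4,0,255).astype('uint8'))
print([ (proj('top',[.494,.1917,z])-[115,130])*3 for z in(.034,.141,.182)],[(proj('scene',[.494,.1917,z])-[250,115])*3 for z in(.034,.141,.182)])
```

```text
[array([182.0700779, 254.4771361]), array([164.82660445, 245.40843564]), array([157.50936957, 241.56014999])] [array([149.45887869, 178.60625921]), array([158.8171305 , 123.82344475]), array([162.68184785, 101.19955111])]
```

View pics/fin.png

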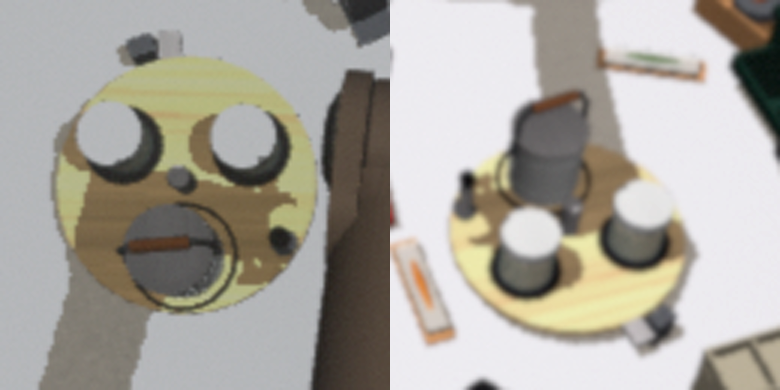

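The final picture shows the can upright inside the ring. Its bar is at (160,244) in the top half and (557,102) in the scene half, both within about 1.5 camera pixels of prediction. The tab is still against the stop at (170,43), and the arm is clear.

```bash
python3 -c "
from bench import *
print(sign_off())"
```

```text
the job is handed in; nothing more can be done
None
```

The tray is turned to its stop, the can stands upright inside its empty place and is released, and the job is handed in at about 22 s; the hand-in returned no verdict.

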